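# Find the loose hold-down bolt and hold its cap open

### The arm

A 6-joint arm with a two-finger parallel gripper is mounted at the origin on the work surface. World frame = base frame: x ahead of the robot, y to its left, z up, the work surface at z = 0. Lengths are in m, angles in rad, forces in N, time in s.
With the tool pointing down it reaches from about 0.325 to 0.925 m from the base axis. Payload 3.1 kg.
Tool frame: the origin (TCP) lies midway between the tips of the shut fingers; the grasp point (between the pads) lies 19 mm behind it; z points along the fingers, y is the line along which they close (so a half turn about z gives the same grasp; the last joint's range is limited). The gripper opens to 85 mm and grips with 20 to 120 N. Pads are 22 mm wide; open, the fingers measure 114 mm over their backs; the gripper's body (76 mm by 85 mm) begins 54 mm behind the grasp point. The pads swing forward as they close: fully open they stand 13 mm farther back than shut.
Start: joints at [-1.367, 0.217, 1.613, -0, 1.311, -0.112], TCP at [0.194, -0.594, 0.231] pointing down, gripper open.
Joint ranges: [-2.75, 2.75], [-0.78, 2.1], [0.31, 2.55], [-1.13, 4.27], [0.13, 2.63], [-2.58, 2.58]. Speed limits (rad/s): [2.79, 2.79, 3.14, 3.14, 3.14, 3.14].

### API

Orientations are given as a unit quaternion [w, x, y, z].
In Python, from rig import get_obs, grab_frame, finish_job, find_in, masks_of, place_of gives the robot as it stands.
- The arm moves only by the tool step_arm, never from a script. Its argument "commands" is a list of rows, each a list of 3 entries, a list of its own where there are three numbers: the shift along the tool's x, y, z scaled (see below), then the turn, a rotation vector about the tool's x, y, z scaled (see below), then the gripper command: -1 is fully open, 1 is shut, values between are in proportion. In form: [[[x, y, z], [wx, wy, wz], jaw], ...]. A call has 1 to 8 rows; each row is the pose to reach, as a shift and turn from the pose commanded when the call began, along the tool's axes at that moment; what a row does not reach only later rows make up. The controller multiplies each number of a shift by 0.6 m and each number of a turn by 60 degrees. A row lasts 1/12 s, in which the tool goes at most 41.7 mm and 7.16 degrees, less where a joint would pass 70% of its speed; a pose out of reach is approached as far as the arm can. A call with a number of a shift or a turn outside -1 to 1 is refused whole. A call with a gripper value outside its range is refused whole. The fingers move at their own pace and stop on an object; "squeeze" is the grip in N (left out, the last holds). Time passes only in rows, so rows that repeat a pose let the fingers close. It gives the time, the measured TCP pose, the force, the opening and the grip force at its end, in the units of the state.
- get_obs(): the state, without advancing time (a new reading comes with each control period).
- grab_frame(name): name is "side" or "top"; returns a dict with "pixels" (400x640x3 uint8, blue, green, red), "fx", "fy", "cx", "cy" (pixels), "extrinsics" (4x4, takes a point from world to camera coordinates). Camera axes: x right, y up, looking along -z (the intrinsics and any distortion apply to the point x, -y, -z); pixel columns grow to the right and rows downward; lengths in m; the calibration is good to about 2 mm. A picture is of the moment at which its call begins. There is no depth.
- finish_job(): hands the job in; it is judged then, once.
Trained networks look in a picture, given as the dict that the camera call returned (one of the last four; its "shot" number tells which), for a name from the list of things; names that differ only in an ending like _2 or _b are one class to them, and where a whole thing is asked for, a point or a joint stands for the part that bears it (a point fixed in the world has none). Each returns a list of dicts, best first, with "conf" (0 to 1); they miss things now and then, are a little off and sometimes report something else, mostly with a low value. They report only what shows in the picture. A call takes as long as a camera call. They do not tell look-alikes from the thing itself.
- find_in(picture, target): "extent" ([left, top, width, height] in pixels, round what is visible of it).
- masks_of(picture, target): "region" (400x640 bool, what is visible of it) and "extent" ([left, top, width, height] in pixels, round what is visible of it).
- place_of(picture, target): "uv" ([column, row] in pixels: a listed point, or the origin of a listed thing).
The state is a dict: "time_s": time; "qpos": joint angles; "qvel": joint speeds; "joint_efforts": joint torques, N m; "ee_pos": TCP position; "ee_rot": TCP orientation; "contact_force": force on the tool from outside, world axes, zero at the start; "ft_torque": the same for the moment, N m; "gripper_width": opening from 0.0 (shut) to 1.0 (fully open); "finger_force": force on a finger pad.
Only numpy, scipy, OpenCV 4.12 (cv2) and the standard library are available. Lean on these libraries where they do the work, as an engineer would, in place of code of your own. Each camera call takes 0.05 s, during which the arm holds its last target. There are 200 camera calls.

### The job

One of the three bolts on the hold-down blocks has worked loose. With the fingertips, lightly tap down on the three bolt heads one after the other, from the robot's left to its right, to find the one that gives, pushing that one right down; then lift the hinged cap of that block by its lug to about 60 degrees and finish while still holding it there in the gripper, so that the fitter can get at the bolt. Leave the caps of the two tight bolts shut and the other things on the bench where they are.

Things in the scene. Friction and masses are not known exactly. Their poses are not given: they have to be found in the camera images.
- block_a: one of three identical grey cast blocks fixed to the bench, 100 (its x) x 72 (its y) x 45 mm high; feet 18 mm out on both sides, 10 mm high. Origin: centre of its underside, z up, x from the lug end to the hinge end. One stands at the robot's left (+y), one in the middle, one at the right (-y), origins at least 120 mm apart in y; which letter stands where changes
- bolt_a: upright hex bolt of block_a, head 27 mm across corners; origin: centre of the head's top, 72 mm above the bench, 12 mm from the block's centre along its +x, 22 mm above the shut cap. Tight: does not give. Loose (exactly one of the three, looks the same): sprung, gives from about 1 N, 8 mm down at about 3 N, stops hard, comes back up
- cap_a: hinged steel cap of block_a, about 0.25 kg: plate 96 x 68 x 5 mm on the block, with a 44 mm square window round the bolt head. Origin: mid hinge axis, 47.5 mm above the bench, 48 mm from the block's centre along its +x; y: hinge axis; free end to -x; z up when shut, tilting by the opening angle (to 1.4 rad) as the free end is lifted. Swings freely, falls shut when let go
- lug_a (a point): middle of the upright steel grip lug on the free end of cap_a, 12 mm thick along the cap's y, 22 mm wide along its x, 40 mm high above the plate; this point is 83 mm from the hinge axis along the cap's -x and 22 mm above it (cap z), 70 mm above the bench when shut
- block_b: one of three identical grey cast blocks fixed to the bench, 100 (its x) x 72 (its y) x 45 mm high; feet 18 mm out on both sides, 10 mm high. Origin: centre of its underside, z up, x from the lug end to the hinge end. One stands at the robot's left (+y), one in the middle, one at the right (-y), origins at least 120 mm apart in y; which letter stands where changes
- bolt_b: upright hex bolt of block_b, head 27 mm across corners; origin: centre of the head's top, 72 mm above the bench, 12 mm from the block's centre along its +x, 22 mm above the shut cap. Tight: does not give. Loose (exactly one of the three, looks the same): sprung, gives from about 1 N, 8 mm down at about 3 N, stops hard, comes back up
- cap_b: hinged steel cap of block_b, about 0.25 kg: plate 96 x 68 x 5 mm on the block, with a 44 mm square window round the bolt head. Origin: mid hinge axis, 47.5 mm above the bench, 48 mm from the block's centre along its +x; y: hinge axis; free end to -x; z up when shut, tilting by the opening angle (to 1.4 rad) as the free end is lifted. Swings freely, falls shut when let go
- lug_b (a point): middle of the upright steel grip lug on the free end of cap_b, 12 mm thick along the cap's y, 22 mm wide along its x, 40 mm high above the plate; this point is 83 mm from the hinge axis along the cap's -x and 22 mm above it (cap z), 70 mm above the bench when shut
- block_c: one of three identical grey cast blocks fixed to the bench, 100 (its x) x 72 (its y) x 45 mm high; feet 18 mm out on both sides, 10 mm high. Origin: centre of its underside, z up, x from the lug end to the hinge end. One stands at the robot's left (+y), one in the middle, one at the right (-y), origins at least 120 mm apart in y; which letter stands where changes
- bolt_c: upright hex bolt of block_c, head 27 mm across corners; origin: centre of the head's top, 72 mm above the bench, 12 mm from the block's centre along its +x, 22 mm above the shut cap. Tight: does not give. Loose (exactly one of the three, looks the same): sprung, gives from about 1 N, 8 mm down at about 3 N, stops hard, comes back up
- cap_c: hinged steel cap of block_c, about 0.25 kg: plate 96 x 68 x 5 mm on the block, with a 44 mm square window round the bolt head. Origin: mid hinge axis, 47.5 mm above the bench, 48 mm from the block's centre along its +x; y: hinge axis; free end to -x; z up when shut, tilting by the opening angle (to 1.4 rad) as the free end is lifted. Swings freely, falls shut when let go
- lug_c (a point): middle of the upright steel grip lug on the free end of cap_c, 12 mm thick along the cap's y, 22 mm wide along its x, 40 mm high above the plate; this point is 83 mm from the hinge axis along the cap's -x and 22 mm above it (cap z), 70 mm above the bench when shut
- spanner: a steel open-ended spanner lying flat, loose, not part of the job, to be left where it is; origin at its underside, near its middle
- screwdriver: a screwdriver lying flat, loose, not part of the job, to be left where it is; origin at its underside, near its middle
- collar: a steel shaft collar, a ring 40 mm across and 18 mm high, lying flat, loose, not part of the job, to be left where it is; origin at its underside, near its middle
- bracket: a small aluminium angle bracket, 50 x 40 mm foot and 40 mm high, loose, not part of the job, to be left where it is; origin at its underside, near its middle
- parts_tray: an empty open yellow plastic tray, 100 x 140 mm and 50 mm high, loose, not part of the job, to be left where it is; origin at its underside, near its middle
- fixings_jar: a closed grey jar, 60 mm across and 75 mm high, loose, not part of the job, to be left where it is; origin at its underside, near its middle
- roller: a steel roller standing on end, 32 mm across and 60 mm high, loose, not part of the job, to be left where it is; origin at its underside, near its middle
Things that resemble listed ones, but are neither listed nor needed, are in the scene too. Leave any red look-alike of the bracket alone.

How it is judged:
By the outcome, as a careful person would: the job done as asked, in the order asked, and still so for the second after the job is handed in, while the arm keeps its last pose, push and grip.
It also fails if it takes over 48 s, if anything falls off the work surface, if the arm or the gripper's body presses on something with over 40 N, if the wrist force passes 120 N, or if a joint passes its speed limit or range.

## Working session

There is one attempt and no reset: what is moved stays moved. The work goes in short steps, Python scripts to look and compute and a tool call to move; the robot and the scene stay as the last step left them, time stands still between calls to the robot, and variables do not carry over. Pictures are saved under pics/ and viewed, at most 10 in all, crops included, and the job is handed in when it is done.

Besides the shell and the picture viewer there is one more tool, called after "Emit:" as a command line: name --argument value ..., lists and objects as JSON in quotes. step_arm: Moves the arm, as the interface text tells. Shifts and turns lie within -1 to 1; 1 stands for 0.6 m of shift or 60 degrees of turn. Its arguments: {"type":"object","properties":{"commands":{"type":"array","items":{"type":"array"}},"squeeze":{"type":"number"}},"required":["commands"]}

```bash
mkdir -p pics; cat > h.py <<'E'
import numpy as np, cv2
from rig import *
def ray(f,uv):
    E=np.array(f["extrinsics"]);R=E[:3,:3];t=E[:3,3]
    d=np.array([(uv[0]-f["cx"])/f["fx"],-(uv[1]-f["cy"])/f["fy"],-1])
    return -R.T@t, R.T@d
def onz(f,uv,z):
    o,d=ray(f,uv); return o+d*(z-o[2])/d[2]
def proj(f,p):
    E=np.array(f["extrinsics"]);c=E[:3,:3]@np.array(p)+E[:3,3]
    return np.array([f["cx"]+f["fx"]*c[0]/-c[2], f["cy"]-f["fy"]*c[1]/-c[2]])
E
python3 - <<'E'
from h import *
np.set_printoptions(precision=4,suppress=True)
s=get_obs();print(s["time_s"],s["ee_pos"],s["ee_rot"],s["contact_force"])
for n in("top","side"):
    f=grab_frame(n);cv2.imwrite(f"pics/{n}0.png",f["pixels"])
    print(n,f.keys(),[k for k in f if 'dist' in k], ray(f,(320,200)))
    for t,z in(("bolt_a",.072),("lug_a",.07),("cap_a",.0475),("block_a",0)):
        for r in place_of(f,t): print(t,r["uv"],round(r["conf"],2),onz(f,r["uv"],z))
E
```

```text
0.0 [ 0.194  -0.5933  0.23  ] [-0.0012  0.9876  0.1572 -0.0001] [-0.2741  0.6121 -0.7367]
top dict_keys(['pixels', 'fx', 'fy', 'cx', 'cy', 'extrinsics', 'shot']) [] (array([ 0.3818, -0.0109,  1.3557]), array([ 0.1509,  0.019 , -0.9884]))
bolt_a [407.4, 220.7] 0.62 [ 0.51   -0.2413  0.072 ]
bolt_a [257.5, 232.7] 0.47 [0.4851 0.1998 0.072 ]
bolt_a [325.1, 192.4] 0.39 [ 0.6003 -0.002   0.072 ]
lug_a [404.1, 235.0] 0.86 [ 0.4685 -0.2299  0.07  ]
lug_a [324.8, 211.5] 0.59 [0.5434 0.0003 0.07  ]
lug_a [255.2, 245.5] 0.57 [0.4478 0.2068 0.07  ]
lug_a [303.5, 262.1] 0.39 [0.3966 0.0657 0.07  ]
cap_a [259.3, 219.3] 0.81 [0.5273 0.1984 0.0475]
cap_a [322.9, 179.7] 0.78 [0.6439 0.004  0.0475]
cap_a [408.0, 208.0] 0.73 [ 0.5507 -0.2495  0.0475]
cap_a [401.7, 225.7] 0.54 [ 0.4979 -0.228   0.0475]
block_a [324.5, 203.7] 0.7 [0.5768 0.0013 0.    ]
block_a [258.8, 237.7] 0.69 [0.4753 0.2075 0.    ]
side dict_keys(['pixels', 'fx', 'fy', 'cx', 'cy', 'extrinsics', 'shot']) [] (array([0.0732, 0.5925, 0.9054]), array([ 0.4397, -0.544 , -0.7147]))
bolt_a [257.4, 198.0] 0.7 [0.7222 0.0631 0.072 ]
bolt_a [307.3, 208.4] 0.64 [0.5918 0.0044 0.072 ]
bolt_a [286.8, 273.8] 0.61 [0.4913 0.1946 0.072 ]
bolt_a [385.0, 172.5] 0.43 [ 0.5123 -0.2513  0.072 ]
lug_a [300.4, 289.3] 0.8 [0.4399 0.2048 0.07  ]
lug_a [320.1, 216.5] 0.63 [0.548  0.0035 0.07  ]
lug_a [393.5, 183.8] 0.58 [ 0.4681 -0.2286  0.07  ]
lug_a [368.1, 249.0] 0.15 [0.3885 0.0105 0.07  ]
cap_a [297.3, 206.8] 0.9 [0.6322 0.0004 0.0475]
cap_a [278.7, 274.3] 0.77 [0.5175 0.1965 0.0475]
cap_a [371.2, 170.2] 0.68 [ 0.5629 -0.2578  0.0475]
block_a [310.9, 228.3] 0.96 [0.5791 0.0049 0.    ]
block_a [292.3, 296.1] 0.78 [0.473  0.1995 0.    ]
block_a [381.7, 194.0] 0.61 [ 0.504  -0.2364  0.    ]
block_a [320.3, 165.8] 0.24 [ 0.7278 -0.2163  0.    ]
```

```bash
python3 - <<'E'
import cv2
a=cv2.imread("pics/top0.png")[120:300,200:460];b=cv2.imread("pics/side0.png")[130:340,200:460]
a=cv2.resize(a,(780,540),interpolation=cv2.INTER_CUBIC);b=cv2.resize(b,(740,598),interpolation=cv2.INTER_CUBIC)
cv2.imwrite("pics/a.png",a);cv2.imwrite("pics/b.png",b)
E
```

```text
(no output)
```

View pics/a.png

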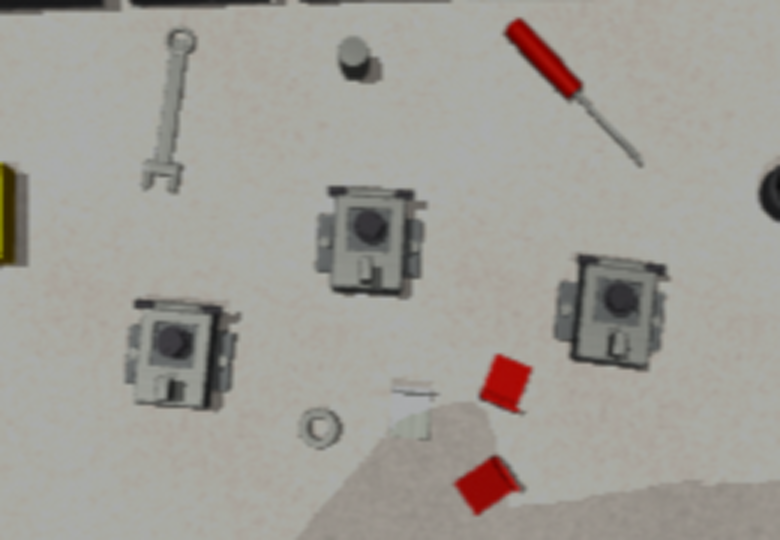

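View pics/b.png

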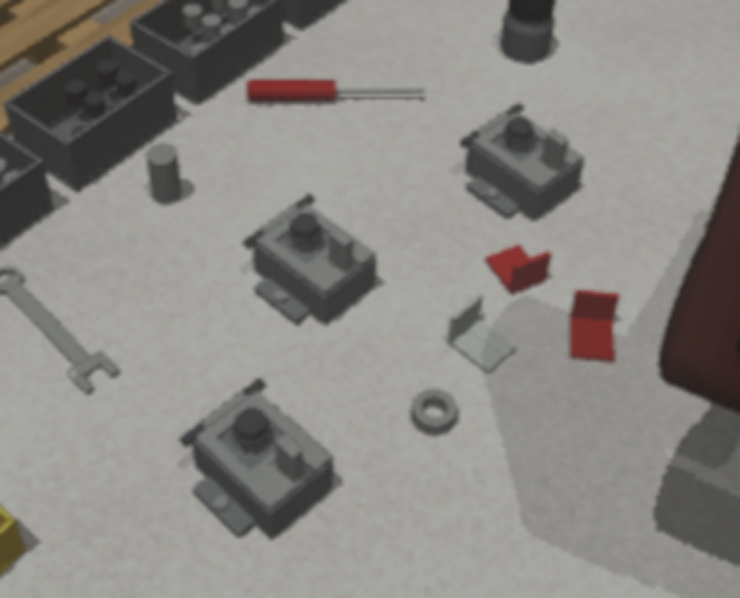

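The top image (crop scale 3) shows three grey blocks. Their bolt heads are at about (257,233), (324,195) and (407,219), and all hinges are on the far side. The grey bracket at (337,257) and the red ones beside it are not needed. Next I fit the block poses from both views.

```bash
cat > fit.py <<'E'
from h import *
from scipy.optimize import least_squares
from scipy.spatial.transform import Rotation as R
np.set_printoptions(precision=4,suppress=True)
OFF={"bolt_a":(.012,0,.072),"lug_a":(-.035,0,.07),"cap_a":(.048,0,.0475),"block_a":(0,0,0)}
G=[(.474,.2,-.15),(.586,.002,0),(.502,-.238,-.25)]
def P(p,o): c,s=np.cos(p[2]),np.sin(p[2]); return (p[0]+c*o[0]-s*o[1],p[1]+s*o[0]+c*o[1],o[2])
if __name__=="__main__":
    F=[grab_frame(n) for n in("top","side")]
    D=[(f,t,r["uv"]) for f in F for t in OFF for r in place_of(f,t)]
    for g in G:
        M=[(f,OFF[t],uv,t) for f,t,uv in D if np.hypot(*(proj(f,P(g,OFF[t]))-uv))<9]
        fun=lambda p:np.concatenate([proj(f,P(p,o))-uv for f,o,uv,t in M])
        r=least_squares(fun,g,loss="soft_l1",x_scale=[.01,.01,.1])
        print(r.x,np.degrees(r.x[2]),[(m[3],m[0]["shot"]) for m in M]);print(fun(r.x).reshape(-1,2).round(1).tolist())
        print(" bolt",np.array(P(r.x,OFF["bolt_a"]))," lug",np.array(P(r.x,OFF["lug_a"])))
    s=get_obs();print(R.from_quat(np.roll(s["ee_rot"],-1)).as_matrix(),s["ee_pos"])
E
python3 fit.py
```

```text
[ 0.4719  0.1989 -0.151 ] -8.649012986973814 [('bolt_a', 3), ('lug_a', 3), ('cap_a', 3), ('block_a', 3), ('bolt_a', 4), ('lug_a', 4), ('cap_a', 4), ('block_a', 4)]
[[4.6, -1.5], [-0.1, 0.7], [-0.8, 0.9], [1.4, 2.5], [-1.0, 2.7], [-0.8, 0.7], [-1.0, -1.3], [1.2, -3.2]]
 bolt [0.4838 0.1971 0.072 ]  lug [0.4373 0.2042 0.07  ]
[ 0.5805  0.0056 -0.0799] -4.5793407198751375 [('bolt_a', 3), ('lug_a', 3), ('cap_a', 3), ('block_a', 3), ('bolt_a', 4), ('lug_a', 4), ('cap_a', 4), ('block_a', 4)]
[[1.7, 1.8], [0.6, -1.1], [0.3, 2.8], [-1.4, 2.1], [-0.6, -2.6], [0.1, 1.5], [-0.7, 0.2], [-2.1, -1.6]]
 bolt [0.5925 0.0047 0.072 ]  lug [0.5456 0.0084 0.07  ]
[ 0.5    -0.2344 -0.1832] -10.495064623317933 [('bolt_a', 3), ('lug_a', 3), ('cap_a', 3), ('block_a', 3), ('bolt_a', 4), ('lug_a', 4), ('cap_a', 4), ('block_a', 4)]
[[-2.1, -1.8], [1.2, 1.0], [0.0, -1.3], [-1.5, -1.1], [0.4, -1.4], [0.0, 0.5], [2.9, -0.1], [0.6, 1.4]]
 bolt [ 0.5118 -0.2365  0.072 ]  lug [ 0.4656 -0.228   0.07  ]
[[ 0.9506  0.3106 -0.    ]
 [ 0.3106 -0.9506 -0.0001]
 [-0.0001  0.0001 -1.    ]] [ 0.1941 -0.5941  0.2313]
```

```bash
cat > go.py <<'E'
import sys
from h import *
from scipy.spatial.transform import Rotation as R
# yaw, tilt deg: tool x along yaw heading, tilt>0 leans tool z forward (+heading)
def rot(yaw,tilt):
    return R.from_euler('z',yaw,degrees=True)*R.from_matrix([[1,0,0],[0,-1,0],[0,0,-1]])*R.from_euler('y',tilt,degrees=True)
def go(pos,yaw,tilt,s=None):
    s=s or get_obs();C=R.from_quat(np.roll(s["ee_rot"],-1))
    d=C.inv().apply(np.array(pos)-s["ee_pos"])/.6; w=np.degrees((C.inv()*rot(yaw,tilt)).as_rotvec())/60
    return d.round(4).tolist(),w.round(3).tolist()
if __name__=="__main__":
    a=[float(v) for v in sys.argv[1:]]; s=get_obs()
    print(go(a[:3],a[3],a[4],s),s["time_s"],s["contact_force"],s["qpos"])
E
python3 go.py .48 -.2 .2 -8.6 0
```

```text
([0.6569, -0.4764, 0.0521], [0.0, 0.0, 0.445]) 1.0 [-0.32683793 -0.27385171  0.99020564] [-1.36721808e+00  2.16880181e-01  1.61338385e+00 -5.98763017e-05
  1.31124639e+00 -1.12198509e-01]
```

Emit:
step_arm --commands '[[[0.657,-0.476,0.052],[0,0,0.445],1],[[0.657,-0.476,0.052],[0,0,0.445],1],[[0.657,-0.476,0.052],[0,0,0.445],1],[[0.657,-0.476,0.052],[0,0,0.445],1],[[0.657,-0.476,0.052],[0,0,0.445],1],[[0.657,-0.476,0.052],[0,0,0.445],1],[[0.657,-0.476,0.052],[0,0,0.445],1],[[0.657,-0.476,0.052],[0,0,0.445],1]]'

```text
time_s: 1.67
ee_pos: [0.3901, -0.3237, 0.2102]
ee_rot: [0.0, 0.997, -0.075, 0.0]
contact_force: [0.9, -0.7, -0.3]
gripper_width: 0.002
finger_force: 0.0
```

```bash
python3 go.py .484 .197 .11 -8.6 0
```

```text
([0.0243, -0.8815, 0.1666], [0.001, -0.001, -0.001]) 1.6667 [ 0.93577698 -0.68960306 -0.29719921] [-8.31097513e-01 -1.78916889e-02  1.90940575e+00  9.22636186e-05
  1.24913754e+00  8.90316558e-01]
```

Emit:
step_arm --commands '[[[0.024,-0.882,0.02],[0,0,0],1],[[0.024,-0.882,0.02],[0,0,0],1],[[0.024,-0.882,0.02],[0,0,0],1],[[0.024,-0.882,0.02],[0,0,0],1],[[0.024,-0.882,0.02],[0,0,0],1],[[0.024,-0.882,0.02],[0,0,0],1],[[0.024,-0.882,0.02],[0,0,0],1],[[0.024,-0.882,0.02],[0,0,0],1]]'

```text
time_s: 2.33
ee_pos: [0.4482, 0.0047, 0.2029]
ee_rot: [0.0, 0.997, -0.075, 0.001]
contact_force: [1.4, 0.0, -1.3]
gripper_width: 0.002
finger_force: 0.0
```

```bash
python3 go.py .484 .197 .082 -8.6 0
```

```text
([0.0107, -0.3259, 0.2015], [0.0, -0.001, -0.0]) 2.3333 [ 1.35129148  0.04215523 -1.27455671] [-1.46379433e-01 -1.46841015e-01  2.04329512e+00 -1.72040480e-05
  1.24368860e+00  1.57479117e+00]
```

Emit:
step_arm --commands '[[[0.0107,-0.326,0.09],[0,0,0],1],[[0.0107,-0.326,0.09],[0,0,0],1],[[0.0107,-0.326,0.09],[0,0,0],1],[[0.0107,-0.326,0.09],[0,0,0],1],[[0.0107,-0.326,0.09],[0,0,0],1],[[0.0107,-0.326,0.2],[0,0,0],1],[[0.0107,-0.326,0.2],[0,0,0],1],[[0.0107,-0.326,0.2],[0,0,0],1]]'

```text
time_s: 3.0
ee_pos: [0.4784, 0.1947, 0.0767]
ee_rot: [0.002, 0.997, -0.074, -0.006]
contact_force: [-0.9, -1.2, -1.3]
gripper_width: -0.004
finger_force: 0.0
```

```bash
python3 go.py .484 .197 .072 -8.6 0; python3 - <<'E'
from h import *
for n in("top","side"):
    f=grab_frame(n)
    s=get_obs();c=proj(f,s["ee_pos"]).round().astype(int)
    cv2.imwrite(f"pics/{n}1.png",cv2.resize(f["pixels"][c[1]-45:c[1]+45,c[0]-45:c[0]+45],(390,390),interpolation=cv2.INTER_CUBIC))
cv2.imwrite("pics/c1.png",cv2.hconcat([cv2.imread("pics/top1.png"),cv2.imread("pics/side1.png")]))
E
```

```text
([0.0088, -0.0052, 0.0077], [0.005, 0.011, 0.002]) 3.0 [-0.93708949 -1.19039776 -1.28299205] [ 2.50597105e-01  1.87798593e-01  1.96932852e+00 -6.16445175e-05
  9.96594716e-01  1.96979620e+00]
```

View pics/c1.png

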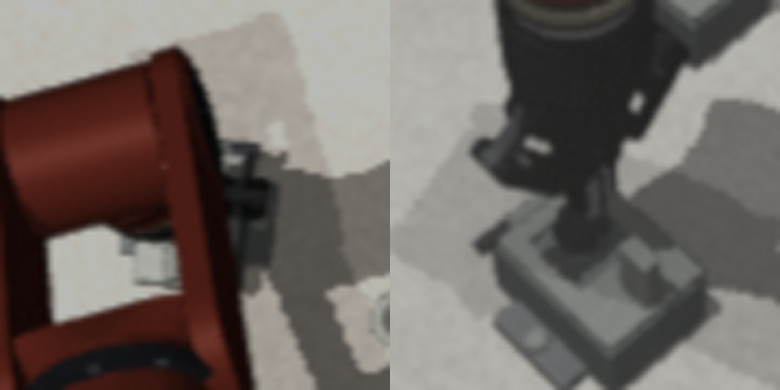

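Side view: the shut fingertips are over the left bolt head, at (575,220) in the crop. Now I feel for contact.

Emit:
step_arm --commands '[[[0,0,0],[0,0,0],1],[[0,0,0.006],[0,0,0],1],[[0,0,0.01],[0,0,0],1],[[0,0,0.01],[0,0,0],1],[[0,0,0.01],[0,0,0],1]]'

```text
time_s: 3.52
ee_pos: [0.4842, 0.1949, 0.0772]
ee_rot: [-0.0, 0.997, -0.075, 0.001]
contact_force: [-0.5, 0.0, -0.5]
gripper_width: 0.002
finger_force: 0.0
```

Emit:
step_arm --commands '[[[0,0,0.003],[0,0,0],1],[[0,0,0.006],[0,0,0],1],[[0,0,0.006],[0,0,0],1]]'

```text
time_s: 3.77
ee_pos: [0.4834, 0.195, 0.0725]
ee_rot: [0.0, 0.997, -0.075, -0.0]
contact_force: [0.0, -0.7, 0.0]
gripper_width: 0.002
finger_force: 0.0
```

Emit:
step_arm --commands '[[[0,0,0.0017],[0,0,0],1],[[0,0,0.0033],[0,0,0],1],[[0,0,0.0033],[0,0,0],1],[[0,0,0.0033],[0,0,0],1]]'

```text
time_s: 4.1
ee_pos: [0.4837, 0.1951, 0.0709]
ee_rot: [0.0, 0.997, -0.075, -0.0]
contact_force: [-0.6, 0.3, 0.7]
gripper_width: 0.003
finger_force: 0.5
```

Emit:
step_arm --commands '[[[0,0,0.0017],[0,0,0],1],[[0,0,0.0033],[0,0,0],1],[[0,0,0.0033],[0,0,0],1],[[0,0,0.0033],[0,0,0],1]]'

```text
time_s: 4.43
ee_pos: [0.4838, 0.1951, 0.0689]
ee_rot: [-0.0, 0.997, -0.075, 0.0]
contact_force: [-0.3, 0.3, 1.6]
gripper_width: 0.003
finger_force: 0.7
```

Emit:
step_arm --commands '[[[0,0,0.0025],[0,0,0],1],[[0,0,0.005],[0,0,0],1],[[0,0,0.0067],[0,0,0],1],[[0,0,0.0067],[0,0,0],1],[[0,0,0.0067],[0,0,0],1]]'

```text
time_s: 4.85
ee_pos: [0.4838, 0.1952, 0.0649]
ee_rot: [-0.0, 0.997, -0.075, 0.0]
contact_force: [-0.5, -1.0, 2.4]
gripper_width: -0.001
finger_force: 1.2
```

The left bolt gives. I push it to its stop.

Emit:
step_arm --commands '[[[0,0,0.0017],[0,0,0],1],[[0,0,0.0025],[0,0,0],1],[[0,0,0.0025],[0,0,0],1],[[0,0,0.0025],[0,0,0],1]]'

```text
time_s: 5.18
ee_pos: [0.4839, 0.1952, 0.064]
ee_rot: [-0.0, 0.997, -0.075, -0.0]
contact_force: [-2.2, -1.5, 6.3]
gripper_width: 0.007
finger_force: 3.0
```

Emit:
step_arm --commands '[[[0,0,0.001],[0,0,0],1],[[0,0,0.002],[0,0,0],1],[[0,0,0.002],[0,0,0],1],[[0,0,0.002],[0,0,0],1]]'

```text
time_s: 5.52
ee_pos: [0.4839, 0.1952, 0.0639]
ee_rot: [0.0, 0.997, -0.075, -0.0]
contact_force: [-5.0, -1.5, 12.0]
gripper_width: -0.001
finger_force: 6.2
```

```bash
python3 go.py .5925 .005 .085 -8.6 0
```

```text
([0.2263, 0.2864, -0.0353], [0.0, 0.001, 0.0]) 5.5167 [-5.0059978  -1.52901665 11.96514493] [ 2.48885258e-01  2.12320014e-01  1.96969428e+00 -1.01327293e-04
  9.60197342e-01  1.96979939e+00]
```

Emit:
step_arm --commands '[[[0,0,-0.05],[0,0,0],1],[[0,0,-0.1],[0,0,0],1],[[0.226,0.286,-0.12],[0,0,0],1],[[0.226,0.286,-0.12],[0,0,0],1],[[0.226,0.286,-0.12],[0,0,0],1],[[0.226,0.286,-0.12],[0,0,0],1],[[0.226,0.286,-0.12],[0,0,0],1],[[0.226,0.286,-0.12],[0,0,0],1]]'

```text
time_s: 6.18
ee_pos: [0.5953, -0.0002, 0.1349]
ee_rot: [0.001, 0.997, -0.077, 0.002]
contact_force: [0.2, 0.5, 1.1]
gripper_width: -0.002
finger_force: 0.0
```

Emit:
step_arm --commands '[[[0,0,0],[0,0,0],1],[[0,0,0],[0,0,0],1]]'

```text
time_s: 6.35
ee_pos: [0.5916, 0.0051, 0.1334]
ee_rot: [-0.0, 0.997, -0.076, -0.001]
contact_force: [-0.8, 0.3, -0.2]
gripper_width: 0.001
finger_force: 0.0
```

```bash
python3 go.py .5925 .005 .078 -8.6 0
```

```text
([0.0017, -0.0001, 0.0924], [-0.001, 0.002, -0.002]) 6.35 [-0.84977757  0.2742282  -0.20129475] [-1.10454824e-01  2.48751373e-01  1.77020667e+00  8.37570538e-04
  1.12427987e+00  1.61186146e+00]
```

Emit:
step_arm --commands '[[[0,0,0.06],[0,0,0],1],[[0,0,0.085],[0,0,0],1],[[0,0,0.0925],[0,0,0],1],[[0,0,0.0925],[0,0,0],1],[[0,0,0.0925],[0,0,0],1]]'

```text
time_s: 6.77
ee_pos: [0.5917, 0.0065, 0.0789]
ee_rot: [-0.0, 0.997, -0.074, -0.0]
contact_force: [0.4, -0.3, -0.9]
gripper_width: -0.007
finger_force: 0.0
```

Emit:
step_arm --commands '[[[0,0,0.004],[0,0,0],1],[[0,0,0.007],[0,0,0],1],[[0,0,0.0085],[0,0,0],1],[[0,0,0.0085],[0,0,0],1],[[0,0,0.0085],[0,0,0],1]]'

```text
time_s: 7.18
ee_pos: [0.5924, 0.0051, 0.074]
ee_rot: [-0.0, 0.997, -0.075, 0.0]
contact_force: [-0.0, -0.0, 0.4]
gripper_width: -0.001
finger_force: 0.0
```

Emit:
step_arm --commands '[[[0,0,0.0015],[0,0,0],1],[[0,0,0.003],[0,0,0],1],[[0,0,0.0045],[0,0,0],1],[[0,0,0.0045],[0,0,0],1],[[0,0,0.0045],[0,0,0],1]]'

```text
time_s: 7.6
ee_pos: [0.5924, 0.005, 0.0721]
ee_rot: [0.0, 0.997, -0.075, 0.0]
contact_force: [-2.0, -0.5, 5.2]
gripper_width: -0.005
finger_force: 2.9
```

The middle bolt is tight: about 5 N with no give at 72 mm. Next, the right one.

Emit:
step_arm --commands '[[[0,0,-0.05],[0,0,0],1],[[0,0,-0.1],[0,0,0],1],[[0,0,-0.1],[0,0,0],1]]'

```text
time_s: 7.85
ee_pos: [0.5968, 0.0046, 0.1375]
ee_rot: [0.0, 0.997, -0.075, 0.006]
contact_force: [0.8, -0.2, 1.2]
gripper_width: -0.001
finger_force: 0.0
```

```bash
python3 go.py .5118 -.2365 .13 -8.6 0
```

```text
([-0.0801, 0.4186, 0.0114], [-0.0, -0.011, -0.0]) 7.85 [ 0.82646858 -0.21311909  1.2108352 ] [-1.09798413e-01  2.46307700e-01  1.76470820e+00  2.90808996e-05
  1.11895504e+00  1.61122447e+00]
```

Emit:
step_arm --commands '[[[-0.073,0.419,0.01],[0,0,0],1],[[-0.073,0.419,0.01],[0,0,0],1],[[-0.073,0.419,0.01],[0,0,0],1],[[-0.073,0.419,0.01],[0,0,0],1],[[-0.073,0.419,0.01],[0,0,0],1],[[-0.073,0.419,0.01],[0,0,0],1],[[-0.073,0.419,0.01],[0,0,0],1],[[-0.073,0.419,0.01],[0,0,0],1]]'

```text
time_s: 8.52
ee_pos: [0.5103, -0.2395, 0.1247]
ee_rot: [0.0, 0.997, -0.077, 0.0]
contact_force: [0.3, 0.2, 0.3]
gripper_width: 0.005
finger_force: 0.0
```

Emit:
step_arm --commands '[[[0,0,0],[0,0,0],1],[[0,0,0],[0,0,0],1]]'

```text
time_s: 8.68
ee_pos: [0.5114, -0.2356, 0.1246]
ee_rot: [-0.0, 0.997, -0.075, -0.0]
contact_force: [-0.4, 0.1, 0.3]
gripper_width: 0.001
finger_force: 0.0
```

```bash
python3 go.py .5118 -.2365 .078 -8.6 0
```

```text
([0.0009, 0.0014, 0.0777], [-0.001, 0.0, 0.001]) 8.6833 [-0.39141062  0.11713487  0.30363883] [-5.56744538e-01  2.02833171e-01  1.84468739e+00  6.76081876e-04
  1.09473752e+00  1.16304876e+00]
```

Emit:
step_arm --commands '[[[0,0.001,0.05],[0,0,0],1],[[0,0.001,0.07],[0,0,0],1],[[0,0.001,0.0775],[0,0,0],1],[[0,0.001,0.0775],[0,0,0],1],[[0,0.001,0.0775],[0,0,0],1]]'

```text
time_s: 9.1
ee_pos: [0.5112, -0.2366, 0.0782]
ee_rot: [-0.0, 0.997, -0.074, -0.0]
contact_force: [-0.7, 0.3, -0.3]
gripper_width: -0.0
finger_force: 0.0
```

Emit:
step_arm --commands '[[[0,0,0.004],[0,0,0],1],[[0,0,0.007],[0,0,0],1],[[0,0,0.0085],[0,0,0],1],[[0,0,0.0085],[0,0,0],1],[[0,0,0.0085],[0,0,0],1]]'

```text
time_s: 9.52
ee_pos: [0.5112, -0.2376, 0.0736]
ee_rot: [0.0, 0.997, -0.075, 0.0]
contact_force: [0.8, -0.2, 0.1]
gripper_width: 0.003
finger_force: 0.0
```

Emit:
step_arm --commands '[[[0,0,0.0015],[0,0,0],1],[[0,0,0.003],[0,0,0],1],[[0,0,0.0045],[0,0,0],1],[[0,0,0.0045],[0,0,0],1],[[0,0,0.0045],[0,0,0],1]]'

```text
time_s: 9.93
ee_pos: [0.5113, -0.2377, 0.0721]
ee_rot: [0.0, 0.997, -0.075, -0.0]
contact_force: [-1.7, 1.5, 7.5]
gripper_width: -0.002
finger_force: 3.7
```

The right bolt is tight too, so the left one is loose. I rise clear and re-measure the left block.

Emit:
step_arm --commands '[[[0,0,-0.05],[0,0,0],1],[[0,0,-0.12],[0,0,0],0],[[0,0,-0.18],[0,0,0],0],[[0,0,-0.2],[0,0,0],0],[[0,0,-0.2],[0,0,0],0]]'

```text
time_s: 10.35
ee_pos: [0.5142, -0.2394, 0.1962]
ee_rot: [0.002, 0.997, -0.075, 0.005]
contact_force: [0.3, -0.1, -0.1]
gripper_width: 0.501
finger_force: 0.0
```

```bash
python3 - <<'E'
from fit import *
g=G[0]; D=[]
for k in range(4):
    F=[grab_frame(n) for n in("top","side")]
    D+=[(f,t,r["uv"]) for f in F for t in OFF for r in place_of(f,t)]
M=[(f,OFF[t],uv,t) for f,t,uv in D if np.hypot(*(proj(f,P(g,OFF[t]))-uv))<9]
fun=lambda p:np.concatenate([proj(f,P(p,o))-uv for f,o,uv,t in M])
r=least_squares(fun,g,loss="soft_l1",x_scale=[.01,.01,.1])
J=np.linalg.inv(r.jac.T@r.jac);print(r.x,np.degrees(r.x[2]),np.sqrt(np.diag(J)),len(M),np.abs(r.fun).mean())
print("bolt",np.array(P(r.x,OFF["bolt_a"]))," lug",np.array(P(r.x,OFF["lug_a"])))
L=[onz(f,uv,.07) for f,o,uv,t in M if t=="lug_a"];print(np.array(L))
# overlay
W=[]
for f in F:
    im=f["pixels"].copy();c=proj(f,P(r.x,(0,0,.045))).astype(int);x0,y0=c-30
    z=6.4;im=cv2.resize(im[y0:y0+60,x0:x0+60],None,fx=z,fy=z,interpolation=cv2.INTER_CUBIC)
    q=lambda o:tuple(((proj(f,P(r.x,o))-(x0,y0)+.5)*z).astype(int).tolist())
    def box(X,Y,zz,col):
        pts=[q((a,b,zz)) for a,b in((X[0],Y[0]),(X[1],Y[0]),(X[1],Y[1]),(X[0],Y[1]))]
        cv2.polylines(im,[np.array(pts)],True,col,1)
    box((-.048,.048),(-.034,.034),.05,(0,255,0));box((-.046,-.024),(-.006,.006),.09,(0,0,255))
    cv2.circle(im,q((.012,0,.072)),3,(255,0,0),-1);W.append(im)
cv2.imwrite("pics/ov.png",cv2.hconcat(W))
E
```

```text
[ 0.4746  0.202  -0.1401] -8.028416959471834 [0.0009 0.0009 0.027 ] 29 1.5317390949909537
bolt [0.4865 0.2003 0.072 ]  lug [0.44   0.2069 0.07  ]
[[0.4408 0.218  0.07  ]
 [0.4338 0.1973 0.07  ]
 [0.452  0.2077 0.07  ]
 [0.4415 0.21   0.07  ]
 [0.438  0.2029 0.07  ]
 [0.4413 0.2032 0.07  ]]
```

View pics/ov.png

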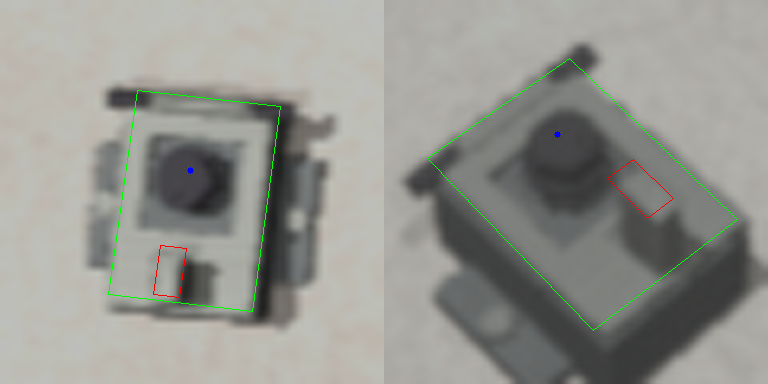

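The overlay fits the left block well in both views, with the lug near (.440,.206) and yaw about -7°. I will grip with the tool leaning 30° forward, so that the 60° lift ends with it leaning 30° back.

```bash
python3 go.py .404 .210 .19 -7 30; python3 go.py .46 -.02 .22 -7 0
```

```text
([-0.288, -0.7107, 0.0009], [0.007, 0.5, -0.026]) 12.35 [-0.78763173  0.16219979 -0.58782669] [-5.59455708e-01  1.25778426e-01  1.79764672e+00 -1.55027294e-05
  1.21815294e+00  1.16149799e+00]
([-0.1384, -0.3456, -0.049], [0.0, -0.0, -0.027]) 12.35 [-0.78763173  0.16219979 -0.58782669] [-5.59455708e-01  1.25778426e-01  1.79764672e+00 -1.55027294e-05
  1.21815294e+00  1.16149799e+00]
```

Emit:
step_arm --commands '[[[-0.138,-0.346,-0.049],[0,0,-0.027],0],[[-0.138,-0.346,-0.049],[0,0,-0.027],0],[[-0.138,-0.346,-0.049],[0,0,-0.027],0],[[-0.138,-0.346,-0.049],[0,0,-0.027],0],[[-0.288,-0.711,-0.03],[0.007,0.5,-0.026],0],[[-0.288,-0.711,-0.03],[0.007,0.5,-0.026],0],[[-0.288,-0.711,-0.03],[0.007,0.5,-0.026],0],[[-0.288,-0.711,-0.03],[0.007,0.5,-0.026],0]]'

```text
time_s: 13.02
ee_pos: [0.4349, 0.0816, 0.2108]
ee_rot: [0.015, 0.968, -0.061, 0.243]
contact_force: [0.2, 0.3, -0.3]
gripper_width: 0.499
finger_force: 0.0
```

```bash
python3 go.py .404 .210 .19 -7 30
```

```text
([-0.0849, -0.2059, -0.006], [0.001, 0.031, -0.003]) 13.0167 [ 0.24708354  0.30969031 -0.25087148] [ 0.09871307 -0.50019844  2.35257931 -0.1434273   0.81344184  1.86781326]
```

Emit:
step_arm --commands '[[[-0.085,-0.206,-0.006],[0,0.031,0],0],[[-0.085,-0.206,-0.006],[0,0.031,0],0],[[-0.085,-0.206,-0.006],[0,0.031,0],0],[[-0.085,-0.206,-0.006],[0,0.031,0],0],[[-0.085,-0.206,-0.006],[0,0.031,0],0],[[-0.085,-0.206,-0.006],[0,0.031,0],0]]'

```text
time_s: 13.52
ee_pos: [0.4038, 0.2094, 0.1891]
ee_rot: [0.017, 0.965, -0.058, 0.254]
contact_force: [-0.9, -0.2, 0.2]
gripper_width: 0.5
finger_force: 0.0
```

```bash
python3 go.py .404 .210 .137 -7 30;python3 go.py .449 .205 .0595 -7 30
```

```text
([-0.0427, -0.0014, 0.0755], [0.002, 0.007, 0.003]) 13.5167 [-0.94956277 -0.22675812  0.15655446] [ 0.52451191 -0.35722342  2.31282687 -0.42582801  0.80903979  2.45258178]
([-0.0408, -0.0026, 0.2251], [0.002, 0.007, 0.003]) 13.5167 [-0.94956277 -0.22675812  0.15655446] [ 0.52451191 -0.35722342  2.31282687 -0.42582801  0.80903979  2.45258178]
```

Emit:
step_arm --commands '[[[-0.041,-0.0025,0.05],[0,0.007,0],0],[[-0.041,-0.0025,0.1],[0,0.007,0],0],[[-0.041,-0.0025,0.14],[0,0.007,0],0],[[-0.041,-0.0025,0.14],[0,0.007,0],0],[[-0.041,-0.0025,0.14],[0,0.007,0],0]]'

```text
time_s: 13.93
ee_pos: [0.4252, 0.2033, 0.1044]
ee_rot: [0.018, 0.965, -0.06, 0.256]
contact_force: [1.0, 0.3, 0.6]
gripper_width: 0.497
finger_force: 0.0
```

```bash
python3 go.py .449 .205 .0595 -7 30; python3 - <<'E'
from h import *
W=[]
for n in("top","side"):
    f=grab_frame(n); c=proj(f,(.45,.205,.08)).astype(int)
    W.append(cv2.resize(f["pixels"][c[1]-35:c[1]+35,c[0]-35:c[0]+35],(390,390),interpolation=cv2.INTER_CUBIC))
cv2.imwrite("pics/c2.png",cv2.hconcat(W))
E
```

```text
([-0.0032, -0.008, 0.0844], [0.004, 0.005, -0.001]) 13.9333 [0.98179134 0.26028597 0.55693868] [ 0.48145252 -0.15523679  2.34719672 -0.54424444  0.58214294  2.58024124]
```

View pics/c2.png

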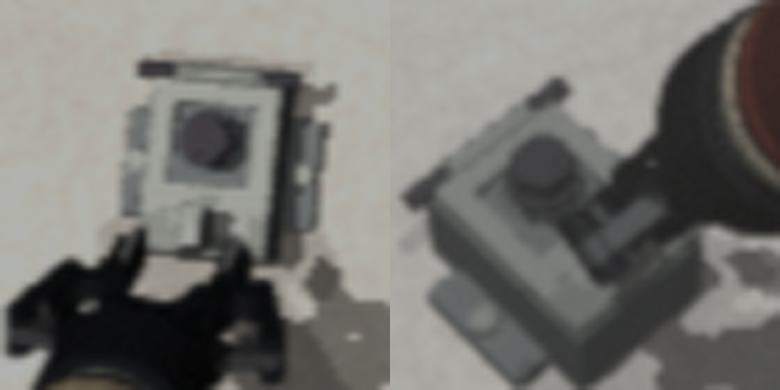

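The image shows the fingers straddling the lug: tips at about (130,240) and (235,255), lug top near 185 in the top crop. Joint 6 is at its limit, though, so I use 15° of tilt instead.

```bash
python3 go.py .4305 .207 .110 -7 15
```

```text
([0.0083, -0.0041, -0.0013], [0.0, -0.249, -0.001]) 14.0333 [0.10786048 0.71089676 0.19638919] [ 0.4834647  -0.15842732  2.34554902 -0.54429553  0.58172118  2.58064603]
```

Emit:
step_arm --commands '[[[0.008,-0.004,-0.03],[0,-0.12,0],0],[[0.008,-0.004,-0.02],[0,-0.249,0],0],[[0.008,-0.004,-0.001],[0,-0.249,0],0],[[0.008,-0.004,-0.001],[0,-0.249,0],0],[[0.008,-0.004,-0.001],[0,-0.249,0],0]]'

```text
time_s: 14.45
ee_pos: [0.4304, 0.2074, 0.11]
ee_rot: [0.008, 0.99, -0.061, 0.131]
contact_force: [-0.2, -0.0, -0.3]
gripper_width: 0.503
finger_force: 0.0
```

```bash
python3 go.py .4444 .2054 .0577 -7 15
```

```text
([0.0002, 0.0004, 0.0902], [0.0, -0.001, -0.0]) 14.45 [-0.17633035 -0.0157168  -0.29782696] [ 0.38253516 -0.07967591  2.19955049 -0.17636856  0.79847951  2.1850455 ]
```

Emit:
step_arm --commands '[[[0,0,0.035],[0,0,0],0],[[0,0,0.065],[0,0,0],0],[[0,0,0.083],[0,0,0],0],[[0,0,0.09],[0,0,0],0],[[0,0,0.09],[0,0,0],0]]'

```text
time_s: 14.87
ee_pos: [0.4412, 0.2055, 0.0552]
ee_rot: [0.009, 0.99, -0.06, 0.128]
contact_force: [-0.5, -0.1, 0.1]
gripper_width: 0.498
finger_force: 0.0
```

Emit:
step_arm --commands '[[[0,0,0],[0,0,0],0.3],[[0,0,0],[0,0,0],0.5],[[0,0,0],[0,0,0],0.55],[[0,0,0],[0,0,0],0.6],[[0,0,0],[0,0,0],0.6],[[0,0,0],[0,0,0],0.6]]' --squeeze 20

```text
time_s: 15.37
ee_pos: [0.4433, 0.2059, 0.0565]
ee_rot: [0.008, 0.99, -0.06, 0.13]
contact_force: [-0.5, -0.4, 0.2]
gripper_width: 0.202
finger_force: 0.0
```

Emit:
step_arm --commands '[[[0,0,0],[0,0,0],0.66],[[0,0,0],[0,0,0],0.7],[[0,0,0],[0,0,0],0.73],[[0,0,0],[0,0,0],0.75],[[0,0,0],[0,0,0],0.75]]'

```text
time_s: 15.78
ee_pos: [0.4431, 0.2052, 0.0562]
ee_rot: [0.009, 0.99, -0.06, 0.129]
contact_force: [-1.8, -5.3, 4.6]
gripper_width: 0.139
finger_force: 20.4
```

The lug is gripped: opening 11.8 mm, 20 N. I compute the arc about the hinge, first 30°.

```bash
cat > arc.py <<'E'
import sys
from h import *
from scipy.spatial.transform import Rotation as R
hx,hy,yaw=[float(v) for v in sys.argv[1:4]]; ang=[float(v) for v in sys.argv[4:]]
s=get_obs();C=R.from_quat(np.roll(s["ee_rot"],-1));p=np.array(s["ee_pos"]);H=np.array([hx,hy,.0475])
ax=R.from_euler('z',yaw,degrees=True).apply([0,1,0])
print(s["time_s"],p,s["contact_force"],s["qpos"])
for a in ang:
    Q=R.from_rotvec(np.radians(a)*ax); d=Q.apply(p-H)+H-p
    print(a,(C.inv().apply(d)/.6).round(4),(np.degrees((C.inv()*Q*C).as_rotvec())/60).round(3))
E
python3 arc.py .5222 .1962 -7 5 10 15 20 25 30
```

```text
15.7833 [0.4430705  0.20515421 0.05624179] [-1.77496195 -5.34312391  4.57181194] [ 0.36659035  0.05005666  2.19918799 -0.19789876  0.67239031  2.19902254]
5.0 [ 0.0047  0.     -0.0107] [ 0.    -0.083 -0.   ]
10.0 [ 0.0103  0.0001 -0.0209] [ 0.    -0.167 -0.   ]
15.0 [ 0.0167  0.0001 -0.0306] [ 0.001 -0.25  -0.001]
20.0 [ 0.024   0.0001 -0.0397] [ 0.001 -0.333 -0.001]
25.0 [ 0.032   0.0002 -0.0481] [ 0.001 -0.417 -0.001]
30.0 [ 0.0408  0.0002 -0.0558] [ 0.001 -0.5   -0.001]
```

Emit:
step_arm --commands '[[[0,0.001,0],[0,0,0],0.9],[[0,0.001,0],[0,0,0],0.9],[[0.0047,0.001,-0.0107],[0,-0.083,0],0.9],[[0.0103,0.001,-0.0209],[0,-0.167,0],0.9],[[0.0103,0.001,-0.0209],[0,-0.167,0],0.9],[[0.0103,0.001,-0.0209],[0,-0.167,0],0.9]]' --squeeze 50

```text
time_s: 16.28
ee_pos: [0.4462, 0.2049, 0.0697]
ee_rot: [0.003, 0.997, -0.061, 0.043]
contact_force: [-2.9, -2.3, 5.4]
gripper_width: 0.134
finger_force: 52.2
```

```bash
python3 arc.py .5222 .1962 -7 5 10 15 20 25 30
```

```text
16.2833 [0.446214   0.20491376 0.06971055] [-2.88524634 -2.2898581   5.42617253] [ 0.31044858  0.0995056   2.09023142 -0.04793636  0.87442227  2.03232385]
5.0 [ 0.0046  0.     -0.0106] [ 0.    -0.083 -0.   ]
10.0 [ 0.0102  0.     -0.0208] [ 0.    -0.167 -0.   ]
15.0 [ 0.0166  0.     -0.0304] [ 0.   -0.25 -0.  ]
20.0 [ 0.0238  0.     -0.0395] [ 0.    -0.333 -0.   ]
25.0 [ 0.0318  0.     -0.0478] [ 0.    -0.417 -0.   ]
30.0 [ 0.0405  0.0001 -0.0555] [ 0.  -0.5 -0. ]
```

Emit:
step_arm --commands '[[[0.0046,0,-0.0106],[0,-0.083,0],0.9],[[0.0102,0,-0.0208],[0,-0.167,0],0.9],[[0.0166,0,-0.0304],[0,-0.25,0],0.9],[[0.0238,0,-0.0395],[0,-0.333,0],0.9],[[0.0318,0,-0.0478],[0,-0.417,0],0.9],[[0.0318,0,-0.0478],[0,-0.417,0],0.9],[[0.0318,0,-0.0478],[0,-0.417,0],0.9]]'

```text
time_s: 16.87
ee_pos: [0.4608, 0.2034, 0.0979]
ee_rot: [-0.01, 0.983, -0.06, -0.175]
contact_force: [-2.4, 2.1, -3.5]
gripper_width: 0.133
finger_force: 51.6
```

```bash
python3 arc.py .5222 .1962 -7 5 10 15 20 25
```

```text
16.8667 [0.46084229 0.20339403 0.09785699] [-2.43298796  2.0714982  -3.46714772] [0.20841706 0.32966002 1.78444238 0.11309658 1.36493657 1.85934422]
5.0 [ 0.0042  0.     -0.0108] [-0.    -0.083 -0.   ]
10.0 [ 0.0094  0.     -0.0212] [-0.    -0.167 -0.   ]
15.0 [ 0.0154  0.0001 -0.031 ] [-0.   -0.25 -0.  ]
20.0 [ 0.0223  0.0001 -0.0404] [-0.    -0.333 -0.001]
25.0 [ 0.03    0.0001 -0.0491] [-0.    -0.417 -0.001]
```

Emit:
step_arm --commands '[[[0.0042,0,-0.0108],[0,-0.083,0],0.9],[[0.0094,0,-0.0212],[0,-0.167,0],0.9],[[0.0154,0,-0.031],[0,-0.25,0],0.9],[[0.0223,0,-0.0404],[0,-0.333,0],0.9],[[0.03,0,-0.0491],[0,-0.417,0],0.9],[[0.03,0,-0.0491],[0,-0.417,0],0.9],[[0.03,0,-0.0491],[0,-0.417,0],0.9]]'

```text
time_s: 17.45
ee_pos: [0.4874, 0.2007, 0.1175]
ee_rot: [-0.022, 0.922, -0.056, -0.384]
contact_force: [-2.7, 4.8, -9.2]
gripper_width: 0.131
finger_force: 51.7
```

```bash
python3 arc.py .5222 .1962 -7 5; python3 - <<'E'
from h import *
W=[]
for n in("top","side"):
    f=grab_frame(n); c=proj(f,(.49,.2,.08)).astype(int)
    W.append(cv2.resize(f["pixels"][c[1]-45:c[1]+45,c[0]-45:c[0]+45],(390,390),interpolation=cv2.INTER_CUBIC))
cv2.imwrite("pics/c3.png",cv2.hconcat(W))
E
```

```text
17.45 [0.48735734 0.20067389 0.11746353] [-2.73902206  4.77841098 -9.15502109] [0.14751171 0.62673009 1.46423975 0.1937598  1.8169489  1.8116502 ]
5.0 [ 0.004   0.     -0.0107] [-0.    -0.083 -0.   ]
```

View pics/c3.png

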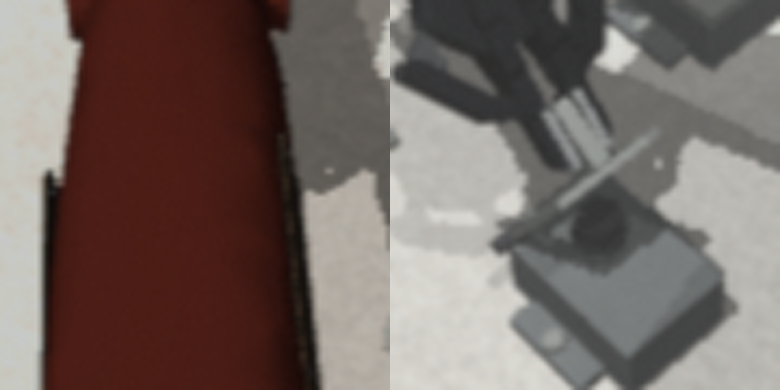

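The side view shows the cap standing open, its plate edge-on from (500,245) to (655,130) in the crop, with the lug still in the fingers. I check the angle against projected outlines.

```bash
python3 - <<'E'
from h import *
f=grab_frame("side"); c=proj(f,(.49,.2,.08)).astype(int)-45
hd=np.array([.9925,-.122,0]);yv=np.array([.122,.9925,0]);H=np.array([.5222,.1962,.0475])
for a in(50,55,60,65,70):
    t=np.radians(a); o=[]
    for L,y in((0,.034),(.096,.034),(.096,-.034)):
        o.append((((proj(f,H-hd*L*np.cos(t)+yv*y+np.array([0,0,L*np.sin(t)]))-c)*390/90)+[390,0]).round().tolist())
    print(a,o)
s=get_obs();print(s["time_s"],s["contact_force"],s["ee_pos"])
E
```

```text
50 [[504.0, 231.0], [569.0, 225.0], [669.0, 150.0]]
55 [[504.0, 231.0], [560.0, 211.0], [661.0, 136.0]]
60 [[504.0, 231.0], [550.0, 197.0], [652.0, 123.0]]
65 [[504.0, 231.0], [540.0, 184.0], [642.0, 110.0]]
70 [[504.0, 231.0], [530.0, 171.0], [632.0, 98.0]]
17.6 [ -2.72359812   5.4536974  -14.24872668] [0.48714928 0.20065811 0.11739131]
```

The far corner matches about 58°. I ease out the strain slightly and re-check.

Emit:
step_arm --commands '[[[0.0012,-0.0007,0],[0,0,0],0.9],[[0.0025,-0.0013,0],[0,0,0],0.9],[[0.0025,-0.0013,0],[0,0,0],0.9],[[0.0025,-0.0013,0],[0,0,0],0.9],[[0.0025,-0.0013,0],[0,0,0],0.9],[[0.0025,-0.0013,0],[0,0,0],0.9]]'

```text
time_s: 18.1
ee_pos: [0.4879, 0.2006, 0.1176]
ee_rot: [-0.022, 0.921, -0.056, -0.384]
contact_force: [-4.6, 4.1, -15.7]
gripper_width: 0.133
finger_force: 50.7
```

Emit:
step_arm --commands '[[[0.0015,0,0.0015],[0,0,0],0.9],[[0.0015,0,0.003],[0,0,0],0.9],[[0.0015,0,0.003],[0,0,0],0.9],[[0.0015,0,0.003],[0,0,0],0.9],[[0.0015,0,0.003],[0,0,0],0.9],[[0.0015,0,0.003],[0,0,0],0.9]]'

```text
time_s: 18.6
ee_pos: [0.4877, 0.2006, 0.1175]
ee_rot: [-0.022, 0.921, -0.056, -0.384]
contact_force: [-5.3, 2.5, -8.8]
gripper_width: 0.129
finger_force: 51.3
```

```bash
python3 arc.py .5222 .1962 -7 2
```

```text
18.6 [0.48772281 0.20062494 0.11752783] [-5.32633278  2.47863698 -8.75163427] [0.14756552 0.62759398 1.46289681 0.1933586  1.81788753 1.81132938]
2.0 [ 0.0015  0.     -0.0043] [-0.    -0.033 -0.   ]
```

The forces are low and the pose is steady: cap at about 58–60°, held at 50 N. I'm handing it in.

```bash
python3 -c "
from rig import *
print(finish_job())"
```

```text
the job is handed in; nothing more can be done
None
```

The left bolt was the loose one: I tapped all three from left to right and pushed that one down to its stop. I handed the job in with its cap held open in the gripper at about 58–60°; the other two bolts are tight and I left their caps shut, but joint 6 briefly read 2.5806 against its stated 2.58 limit during the approach, which could count against it.

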